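Dock a vial rack on the tilted pipetting stand

ROBOT

A 6-joint arm with a two-finger parallel gripper is mounted at the origin on a cart in front of the work surface, level with it; the furniture and walls round the work are solid. World frame = base frame: x ahead of the robot, y to its left, z up, the work surface at z = 0. Lengths are in m, angles in rad, forces in N, time in s.
With the tool pointing down it reaches from about 0.225 to 0.875 m from the base axis. Payload 3.4 kg.
Tool frame: the origin (TCP) lies midway between the tips of the shut fingers; the grasp point (between the pads) lies 19 mm behind it; z points along the fingers, y is the line along which they close (so a half turn about z gives the same grasp; the last joint's range is limited). The gripper opens to 85 mm and grips with 20 to 120 N. Pads are 22 mm wide; open, the fingers measure 114 mm over their backs; the gripper's body (76 mm by 85 mm) begins 54 mm behind the grasp point. The pads swing forward as they close: fully open they stand 13 mm farther back than shut.
Start: joints at [-1.395, 0.276, 1.505, -0, 1.361, -0.121], TCP at [0.168, -0.55, 0.231] pointing down, gripper open.
Joint ranges: [-2.89, 2.89], [-0.75, 2.08], [0.22, 2.7], [-1.18, 4.32], [0.11, 2.71], [-2.7, 2.7]. Speed limits (rad/s): [2.57, 2.57, 3.14, 3.14, 3.14, 3.14].

INTERFACE

Orientations are given as [roll, pitch, yaw] about the fixed x, y, z axes, in that order (R = Rz(yaw) Ry(pitch) Rx(roll)).
In Python, from cell import manip, viewer, order gives the robot as it stands.
- The arm moves only by the tool apply_moves, never from a script. Its arguments are lists of equal length, an entry for each row: "gripper": the opening, from 0 (shut) to 1 (fully open); "offset": the shift along the tool's x, y, z in units of 50 mm (1.0 is 50 mm), a list of three; "roll": the turn about the tool's z in units of 5 degrees (1.0 is 5 degrees). A call has 1 to 12 rows; each row shifts and turns the commanded pose from where the row before left it, along the tool's axes as they then stand; what a row does not reach is not made up. A row lasts 1/8 s, in which the tool goes at most 62.5 mm and 10.7 degrees, less where a joint would pass 70% of its speed; a pose out of reach is approached as far as the arm can. A call is refused whole if a number of a shift passes 1 or a number of a turn 1, either way. A call with a gripper value outside its range is refused whole. The fingers move at their own pace and stop on an object; the grip force is fixed at half the most. Time passes only in rows, so rows that do not move let the fingers close. It gives the time, the measured TCP pose, the force, the opening and the grip force at its end, in the units of the state.
- manip.get_state(): the state, without advancing time (a new reading comes with each control period).
- viewer.read_camera(name): name is "scene" or "side" or "wrist"; returns the picture (480x640x3 uint8, red, green, blue); there is no depth.
- viewer.calibration(name): a dict with "K" (3x3 intrinsics, pixels), "rvec" (rotation vector, rad) and "tvec" (3), from world to camera coordinates, as OpenCV has them. Camera axes: x right, y down, z forward; pixel columns grow to the right and rows downward; lengths in m; the calibration is good to about 2 mm. A picture is of the moment at which its call begins: read the wrist's pose just before it. calibration takes no time and is no camera call; for the wrist camera it gives the pose at the moment of the call.
- order.close_job(): hands the job in; it is judged then, once.
The state is a dict: "time": time; "q": joint angles; "dq": joint speeds; "joint_efforts": joint torques, N m; "position": TCP position; "ee_rot": TCP orientation; "wrist_force": force on the tool from outside, world axes, zero at the start; "ft_torque": the same for the moment, N m; "finger_gap": finger opening in m; "grasp_force": force on a finger pad.
Only numpy, scipy, OpenCV 4.12 (cv2) and the standard library are available. Lean on these libraries where they do the work, as an engineer would, in place of code of your own. Each camera call takes 0.05 s, during which the arm holds its last target. There are 200 camera calls.

TASK

Dock the vial rack on the tilted stand for pipetting: set it lengthways on the low end of the sloping deck, then push it up the slope between the rails and over the spring catch, firmly against the rubber-faced stop at the top until the catch springs up behind it and holds it there. Feel for the stop and do not ram the rack into it, keep the rack upright, and leave the things standing around undisturbed.

Things in the scene. Friction and masses are not known exactly. Their poses are not given: they have to be found in the camera images.
- vial_rack: White plastic rack with eight black-capped amber vials (fixed in it), alike at both ends. Foot plate 88 (along its x) x 60 (y) x 5 mm; above it a body 88 x 48 mm from z = 5 to 36 mm (grip it across the 48 mm); caps up to z = 52 mm. 0.26 to 0.49 kg. Origin at the centre of its underside, z up. Starts on the worktop.
- docking_stand: Fixed tilted metal stand, 294 mm long, 92 wide. Origin on the worktop under the low end; x level, uphill along its middle; y left of that, z up. The slippery deck rises along +x by 9 degrees (0.157 rad), its top 16 mm above the origin at the low end; a rack let go slides down to a 5 mm high sill, 4 to 8 mm along the slope. Distances 'along the slope' count from the low end.
- deck_foot (a point): Point on the deck's surface, 52 mm along the slope: the middle of the rack's underside when it stands at the foot, its lower end against the sill. Open on both sides here.
- rail_entry (a point): Point on the deck's surface midway between the rails, 108 mm along the slope. Guides flare from 93 mm, narrowing to rails 7 mm high and 64 mm apart, up to 282 mm. From this point on, lips on the rails (top 10 mm above the deck, 55 mm between them) reach over the rack's foot plate, so the rack can enter only from below.
- stop_lowest (a point): Point on the deck, 222 mm along the slope. The end stop (rubber-faced block 58 mm wide, 31 high, black thumbscrew on top) and the catch share a carriage clamped anywhere from here to 40 mm further up: its setting is not reported, must be felt or seen. The rubber gives 4 mm at 4 N per mm, then is rigid; the rack slides with up to 2 N, riding onto the catch adds 1 to 4 N.
- catch (a joint): Spring catch: 10 mm wide steel nose in the slot in the deck's middle, 86 mm down the slope from the rubber's face. In rad: 0 = fully up (8 mm above the deck), 0.1 to 0.2 = pressed down under the rack. It springs up behind the rack's lower end (under 0.05) only when the rack is pushed some 1.5 to 2.5 mm (about 6 to 10 N) into the rubber, and then holds it there.
- timer: Bystander: bench timer, 62 x 62 x 18 mm, origin under its centre.
- beaker: Bystander: small clear beaker, 50 x 55 x 68 mm, origin under its centre.
- cap_orange: Bystander: orange screw cap, 34 mm across, 22 mm high, origin under its centre.
There are look-alikes about, which are no part of the job. What is shaped like the vial_rack but turquoise is not meant.

How it is judged:
On the way, in this order (a step that is already met when the one before it is completed fails the run):
1. the rack stands lengthways on the low end of the deck, below the rails (x of vial_rack in the frame of docking_stand between 0.04 and 0.085 m and z of vial_rack in the frame of docking_stand below 0.034 m and angle between the x axis of vial_rack and the x axis of docking_stand, either way round below 0.3 rad and contact force between vial_rack and docking_stand above 0.5 N), for 0.2 s.
2. the rack, between the rails, presses the catch down (value of joint catch above 0.1 rad and x of vial_rack in the frame of docking_stand above 0.1 m), for 0.1 s.
At the end, for the whole second after the job is handed in: Rack at rest, flat on the deck between the rails and past the catch: origin over 165 mm uphill of the stand's and under 52 mm above it, within 0.2 rad of the stand's direction and of upright; catch sprung up behind it (under 0.06 rad), which holds it against the stop's rubber (value of joint catch below 0.06 rad and x of vial_rack in the frame of docking_stand above 0.165 m and z of vial_rack in the frame of docking_stand below 0.052 m and angle between the x axis of vial_rack and the x axis of docking_stand, either way round below 0.2 rad and angle between vial_rack's own z axis and vertical below 0.2 rad and linear speed of vial_rack below 0.01 m/s); the robot touches nothing.
It fails at once if the rack is rammed into the stop or jammed in the rails: more than 25 N between rack and stand, once the rack's origin is over 100 mm uphill of the stand's (contact force between vial_rack and docking_stand above 25 N and x of vial_rack in the frame of docking_stand above 0.1 m).
It fails at once if the rack is tipped more than 0.6 rad (angle between vial_rack's own z axis and vertical above 0.6 rad).
It fails at once if a bystander is moved more than 20 mm or knocked over (distance of any of timer, beaker, cap_orange from where it was at the start of the episode above 0.02 m or angle between beaker's own z axis and vertical above 0.5 rad).
It also fails if it takes over 58 s, if anything falls off the work surface, if the arm or the gripper's body presses on something with over 40 N, if the wrist force passes 120 N, or if a joint passes its speed limit or range.

## Working session

There is one attempt and no reset: what is moved stays moved. The work goes in short steps, Python scripts to look and compute and a tool call to move; the robot and the scene stay as the last step left them, time stands still between calls to the robot, and variables do not carry over. Pictures are saved under pics/ and viewed, at most 10 in all, crops included, and the job is handed in when it is done.

Besides the shell and the picture viewer there is one more tool, called after "Emit:" as name(argument=value, ...), one argument or row to a line, values as JSON. apply_moves: Moves the arm, as the interface text tells. Its arguments: {"type":"object","properties":{"gripper":{"type":"array"},"offset":{"type":"array"},"roll":{"type":"array"}},"required":["gripper","offset","roll"]}

```bash
mkdir -p pics; ls; python3 - <<'E'
from cell import manip, viewer, order
import cv2,numpy as np
for n in ("scene","side"):
    im=viewer.read_camera(n); cv2.imwrite(f"pics/{n}0.png",im[:,:,::-1])
    c=viewer.calibration(n); R=cv2.Rodrigues(np.array(c["rvec"]))[0]
    print(n,np.array(c["K"]).tolist(),(-R.T@np.array(c["tvec"]).ravel()).round(3))
print(manip.get_state())
E
```

```text
pics
scene [[525.2313604256192, 0.0, 327.1890960591083], [0.0, 525.2313604256192, 230.65851229416538], [0.0, 0.0, 1.0]] [-0.468 -0.486  0.793]
side [[446.3899930881804, 0.0, 322.3398526448046], [0.0, 446.3899930881804, 240.7262256581837], [0.0, 0.0, 1.0]] [0.034 0.72  0.701]
{'time': 0.1, 'q': array([-1.39497812e+00,  2.76527240e-01,  1.50600008e+00,  3.14450293e-05,
        1.36069598e+00, -1.20983308e-01]), 'dq': array([-1.49989673e-03, -9.65727489e-04, -4.98809653e-03, -1.83906927e-05,
       -7.03742325e-05, -1.04891809e-04]), 'joint_efforts': array([ 1.55795624e-03, -4.17699659e+01, -2.46405870e+01, -2.02393412e-04,
        5.86210968e-03, -5.06218768e-06]), 'position': array([ 0.16809923, -0.54939386,  0.23053135]), 'ee_rot': array([-3.13997764e+00, -2.27317775e-04,  2.96794748e-01]), 'wrist_force': array([ 1.18826255,  0.15253753, -1.16195656]), 'ft_torque': array([ 0.04118832, -0.01086199,  0.01496208]), 'grasp_force': 0.0, 'finger_gap': 0.08554655492378255}
```

View pics/scene0.png

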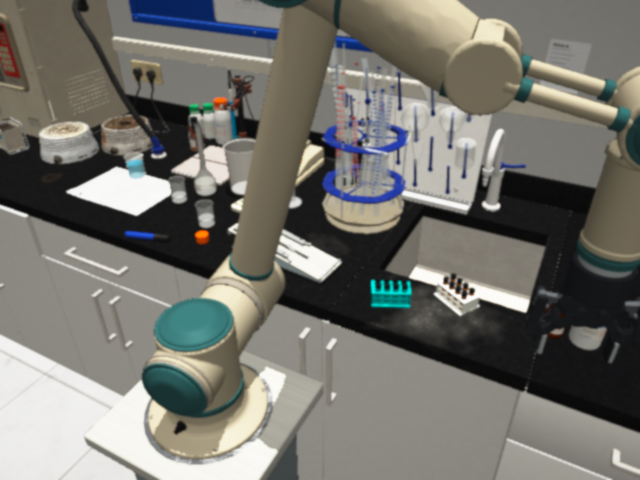

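View pics/side0.png

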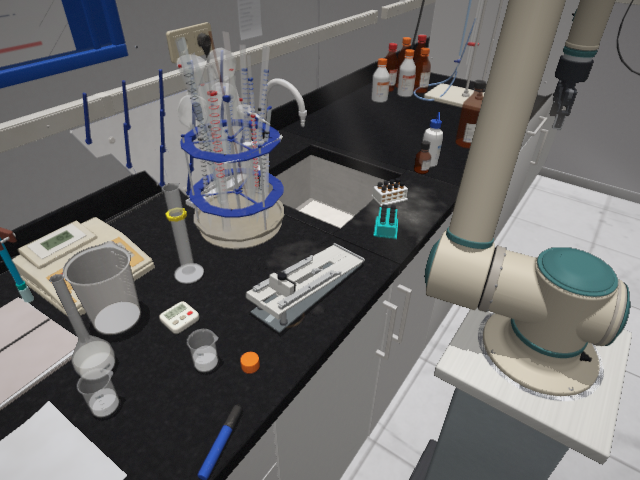

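The scene view shows the rack at (458,293), the turquoise look-alike at (390,293) and the stand near (285,250). In the side view the rack is at (390,192), the stand runs from its low end (355,255) to its high end (265,305), the timer is at (178,317), the beaker at (203,350) and the cap at (250,362).

```bash
cat > h.py <<'E'
import cv2,numpy as np
from cell import manip,viewer,order
def cam(n):
    c=viewer.calibration(n); R=cv2.Rodrigues(np.array(c["rvec"]))[0]; t=np.array(c["tvec"]).ravel()
    return np.array(c["K"]),R,t
def ray(C,p):
    K,R,t=C; d=R.T@np.linalg.solve(K,[p[0],p[1],1.]); return -R.T@t,d/np.linalg.norm(d)
def plane(C,p,z):
    o,d=ray(C,p); return o+d*(z-o[2])/d[2]
def tri(C1,p1,C2,p2):
    o1,d1=ray(C1,p1);o2,d2=ray(C2,p2)
    s=np.linalg.lstsq(np.c_[d1,-d2],o2-o1,rcond=None)[0]
    a=o1+s[0]*d1;b=o2+s[1]*d2
    return (a+b)/2,np.linalg.norm(a-b)
def proj(C,P):
    K,R,t=C; q=K@(R@np.asarray(P,float)+t); return q[:2]/q[2]
E
python3 - <<'E'
from h import *
S,D=cam("scene"),cam("side")
for nm,a,b in [("rack",(458,293),(390,192)),("turq",(390,293),(387,222))]:
    print(nm,tri(S,a,D,b),plane(D,b,.03),plane(S,a,.03))
for p in [(355,255),(365,250),(330,247),(285,322),(252,292),(282,281)]: print("stand",p,plane(D,p,0.03).round(3),proj(S,plane(D,p,.03)).round())
for n,p in dict(timer=(178,317),beaker=(203,350),cap=(250,362)).items(): print(n,plane(D,p,.015).round(3))
a=cv2.imread("pics/side0.png")[225:335,230:410]; b=cv2.imread("pics/side0.png")[165:245,350:450]; c=cv2.imread("pics/scene0.png")[260:330,350:500]
a=cv2.resize(a,(720,440),interpolation=2)
c=cv2.resize(c,(320,150),interpolation=2); b=cv2.resize(b,(188,150),interpolation=2)
o=np.zeros((590,720,3),np.uint8);o[:440]=a;o[440:,:320]=c;o[440:,330:518]=b
cv2.imwrite("pics/crop1.png",o)
E
```

```text
rack (array([ 0.504008  , -0.32055601,  0.02172463]), np.float64(0.0038629657823910767)) [ 0.49609501 -0.3052811   0.03      ] [ 0.49658792 -0.32241551  0.03      ]
turq (array([ 0.43748837, -0.18079832,  0.01946264]), np.float64(2.6033674558471977e-05)) [ 0.43126122 -0.16686998  0.03      ] [ 0.42512991 -0.18494905  0.03      ]
stand (355, 255) [ 0.428 -0.001  0.03 ] [319. 270.]
stand (365, 250) [ 0.418 -0.032  0.03 ] [329. 276.]
stand (330, 247) [0.493 0.009 0.03 ] [328. 255.]
stand (285, 322) [0.43 0.26 0.03] [232. 242.]
stand (252, 292) [0.54  0.235 0.03 ] [263. 224.]
stand (282, 281) [0.51  0.171 0.03 ] [277. 236.]
timer [0.625 0.367 0.015]
beaker [0.521 0.396 0.015]
cap [0.43  0.365 0.015]
```

View pics/crop1.png

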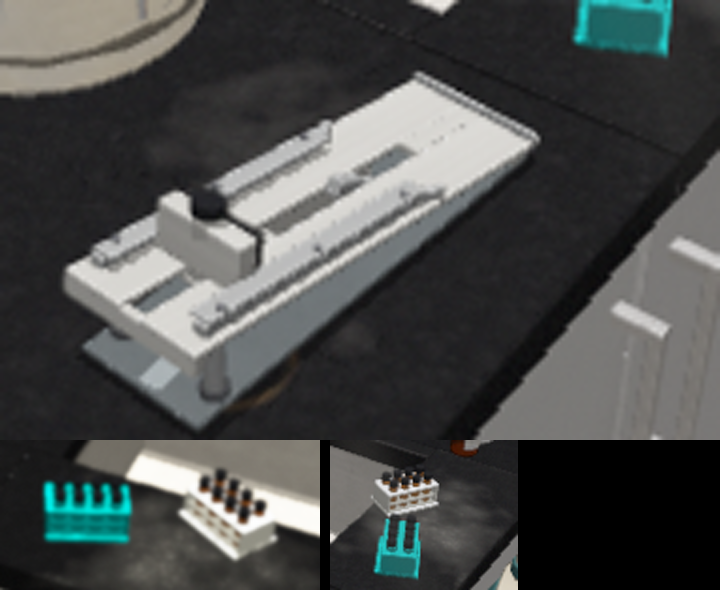

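The crop shows the stand clearly. The low-end corners are at side pixels (334.5,243) and (365,259), the high-end corners at (246,293) and (278,315.5). The carriage has its black knob at about (282,276), and the catch nose is visible at about (315,271).

```bash
python3 - <<'E'
from h import *
S,D,W=cam("scene"),cam("side"),cam("wrist")
lo=[plane(D,p,.019) for p in [(334.5,243.2),(365,259.2)]]; hi=[plane(D,p,.062) for p in [(246,293),(278,315.5)]]
print(np.round(lo+hi,3)); l=(lo[0]+lo[1])/2;h=(hi[0]+hi[1])/2; d=h-l
print("low mid",l.round(4),"len",np.linalg.norm(d),"yaw",np.arctan2(d[1],d[0]), "w",np.linalg.norm(lo[0]-lo[1]),np.linalg.norm(hi[0]-hi[1]))
print("catch",plane(D,(315,271),.04),"knob",plane(D,(282,276),.095))
print("wrist cam",-W[1].T@W[2],W[1].T[:,2],W[1].T[:,0],W[0][0,0])
print("glass rack",plane(S,(365,215),0),plane(S,(330,210),0),plane(S,(402,215),0),plane(D,(240,240),0))
E
```

```text
[[ 0.5   -0.022  0.019]
 [ 0.407 -0.014  0.019]
 [ 0.524  0.267  0.062]
 [ 0.433  0.277  0.062]]
low mid [ 0.4531 -0.0181  0.019 ] len 0.29448907208494857 yaw 1.4843018451591758 w 0.09341109425976497 0.09190358462703843
catch [0.46447905 0.11018536 0.04      ] knob [0.47344832 0.21240135 0.095     ]
wrist cam [ 0.24540276 -0.52601295  0.37444214] [-0.3032974  -0.09154188 -0.94848868] [ 0.29301314 -0.95610736 -0.00141937] 334.45336928558396
glass rack [0.76256691 0.02546118 0.        ] [0.74092874 0.1301472  0.        ] [ 0.81288278 -0.07119563  0.        ] [0.71554686 0.08923288 0.        ]
```

Emit:
apply_moves(
  gripper=[1,1,1,1,1,1,1,1,1],
  offset=[
    [1,-0.3,0],
    [1,-0.3,0],
    [1,-0.3,0],
    [1,-0.3,0],
    [1,-0.3,0],
    [1,-0.3,0],
    [0.4,-0.2,0],
    [0,0,0],
    [0,0,0],
  ],
  roll=[0,0,0,0,0,0,0,0,0],
)

```text
time: 1.23
position: [0.4442, -0.3611, 0.231]
ee_rot: [-3.141, 0.001, 0.297]
wrist_force: [-0.8, 0.1, -1.0]
finger_gap: 0.0859
grasp_force: 0.0
```

```bash
python3 - <<'E'
from h import *
W=cam("wrist"); im=viewer.read_camera("wrist"); cv2.imwrite("pics/w1.png",im[:,:,::-1])
np.savez("w1.npz",K=W[0],R=W[1],t=W[2]); print(manip.get_state()["time"])
E
```

```text
1.275
```

View pics/w1.png

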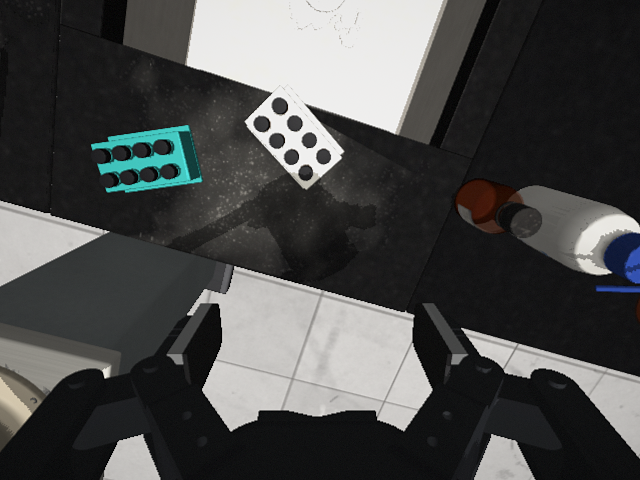

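The wrist view shows the white rack with its eight caps centred near (293,138), its long axis from about (270,105) to (315,165). The turquoise rack is at (147,158), well clear.

```bash
cat >> h.py <<'E'
def caps(im,roi):
    x0,y0,x1,y1=roi; g=cv2.cvtColor(im[y0:y1,x0:x1],cv2.COLOR_RGB2GRAY)
    cs,h=cv2.findContours((g<100).astype(np.uint8),cv2.RETR_CCOMP,cv2.CHAIN_APPROX_NONE)
    out=[]
    for c in cs:
        (cx,cy),r=cv2.minEnclosingCircle(c)
        if 4<r<25 and cv2.contourArea(c)>.6*np.pi*r*r: out.append((cx+x0,cy+y0,r))
    return np.array(out)
def rackfit(C,b,z):
    P=np.array([plane(C,p[:2],z)[:2] for p in b]); m=P.mean(0); u=np.linalg.svd(P-m)[2][0]
    return P,m,np.arctan2(u[1],u[0])
E
python3 - <<'E'
from h import *
im=cv2.imread("pics/w1.png")[:,:,::-1]; f=np.load("w1.npz"); W=(f["K"],f["R"],f["t"])
b=caps(im,(235,75,355,200)); print(b.round(1))
P,m,a=rackfit(W,b,.052); print(P.round(4),m,a)
c=cv2.convexHull(np.column_stack(np.nonzero((im[75:200,235:355].min(2)>150)))[:,::-1])
S,D=cam("scene"),cam("side")
s=cv2.imread("pics/side0.png")[:,:,::-1]
print("cap centroid in side expected",proj(D,[*m,.052]))
E
```

```text
[[305.6 172.4   7.8]
 [323.  156.    7.3]
 [291.1 156.6   7.7]
 [309.  140.    7.3]
 [276.8 140.4   7.7]
 [294.5 123.    7.8]
 [261.7 123.8   8.2]
 [280.  105.5   8.5]]
[[ 0.4789 -0.3395]
 [ 0.4983 -0.3508]
 [ 0.489  -0.3223]
 [ 0.5083 -0.3341]
 [ 0.4992 -0.3056]
 [ 0.5187 -0.3172]
 [ 0.5093 -0.2887]
 [ 0.5291 -0.3007]] [ 0.50382979 -0.31985305] 1.0217662395213223
cap centroid in side expected [390.85493214 182.48271   ]
```

Emit:
apply_moves(
  gripper=[1,1,1,1,1,1,1,1,1,1,1,1],
  offset=[
    [0.69,-0.22,0],
    [0.69,-0.22,0],
    [0,0,0],
    [0,0,0.3],
    [0,0,0.3],
    [0,0,0.3],
    [0,0,0.3],
    [0,0,0.3],
    [0,0,0.3],
    [0,0,0.3],
    [0,0,0.3],
    [0,0,0],
  ],
  roll=[0,0,-1,-1,-1,-1,-1,-1,-1,-1,-0.3,0],
)

```text
time: 2.78
position: [0.5032, -0.3196, 0.11]
ee_rot: [-3.139, -0.0, 1.019]
wrist_force: [-0.1, 0.1, -0.9]
finger_gap: 0.0852
grasp_force: 0.0
```

```bash
python3 - <<'E'
from h import *
W=cam("wrist"); im=viewer.read_camera("wrist"); cv2.imwrite("pics/w2.png",im[:,:,::-1])
np.savez("w2.npz",K=W[0],R=W[1],t=W[2])
f=np.load("w1.npz"); W1=(f["K"],f["R"],f["t"])
print("exp",[proj(W,[.5038+dx,-.3199+dy,.052]).round() for dx,dy in [(0,0),(.03,.04),(-.03,-.04)]], manip.get_state()["position"],manip.get_state()["ee_rot"])
b=caps(im,(120,100,520,470)); print(b.round(1))
E
```

```text
exp [array([319., 258.]), array([326., 182.]), array([312., 325.])] [ 0.50388068 -0.31981093  0.11086605] [-3.14053912e+00 -2.21707643e-05  1.01933271e+00]
[[335.6 210.8  13. ]
 [300.  211.   13. ]
 [155.8 133.   17.9]
 [128.6 113.   15.6]]
```

View pics/w2.png

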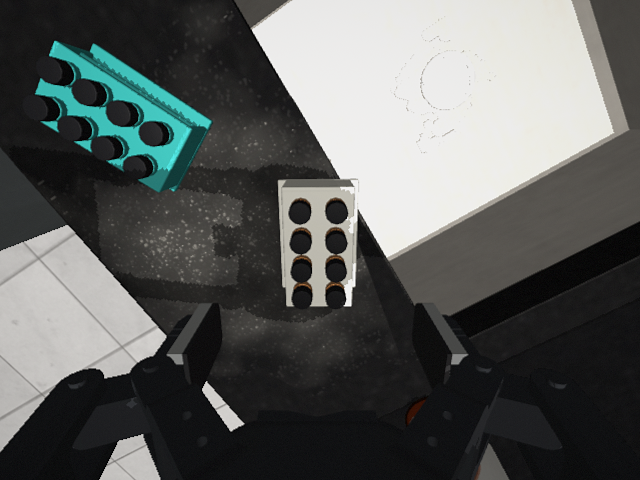

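The wrist view shows the rack squarely aligned between the open fingers. Its cap rows are at about (300/336, 211), (300/336, 241), (302/336, 269) and (302/335, 296).

```bash
python3 - <<'E'
from h import *
L=[(f["K"],f["R"],f["t"]) for f in (np.load("w1.npz"),np.load("w2.npz"))]
for a,b in [((261.7,123.8),(300,211)),((280,105.5),(335.6,210.8)),((276.8,140.4),(300.5,240)),((294.5,123),(336,240)),((291.1,156.6),(302,268)),((309,140),(336,268))]:
    P,e=tri(L[0],a,L[1],b); print(P.round(4),round(e,4))
P=np.array([plane(L[1],p,.052)[:2] for p in [(300,211),(335.6,210.8),(302,295),(335.5,295)]]); print(P.round(4),P.mean(0))
E
```

```text
[ 0.5092 -0.2879  0.046 ] 0.0004
[ 0.529  -0.2999  0.0458] 0.0005
[ 0.4988 -0.305   0.0446] 0.0002
[ 0.5188 -0.3169  0.0458] 0.0004
[ 0.4887 -0.3221  0.0453] 0.0009
[ 0.5084 -0.3341  0.0454] 0.0009
[[ 0.5105 -0.2869]
 [ 0.5293 -0.2984]
 [ 0.4804 -0.3367]
 [ 0.4996 -0.3485]] [ 0.50494459 -0.31761196]
```

Emit:
apply_moves(
  gripper=[1,1,1,1,1,1,0.4,0.4,0.4,0.4],
  offset=[
    [0,0,0.5],
    [0,0,0.5],
    [0,0,0.5],
    [0,0,0.4],
    [0,0,0.18],
    [0,0,0],
    [0,0,0],
    [0,0,0],
    [0,0,0],
    [0,0,0],
  ],
  roll=[0,0,0,0,0,0,0,0,0,0],
)

```text
time: 4.08
position: [0.5051, -0.32, 0.0085]
ee_rot: [3.14, 0.0, 1.021]
wrist_force: [-0.0, -0.5, 6.3]
finger_gap: 0.0472
grasp_force: 64.8
```

Emit:
apply_moves(
  gripper=[0.4,0.4,0.4,0.4,0.4,0.4,0.4,0.4,0.4],
  offset=[
    [0,0,-0.2],
    [0,0,-0.4],
    [0,0,-0.5],
    [0,0,-0.5],
    [0,0,-0.5],
    [0,0,-0.3],
    [0,0,0],
    [0,0,0],
    [0,0,0],
  ],
  roll=[0,0,0,-1,-1,-1,-1,-1,-0.3],
)

```text
time: 5.2
position: [0.504, -0.3191, 0.127]
ee_rot: [-3.141, -0.001, 1.484]
wrist_force: [-0.4, -0.3, -1.4]
finger_gap: 0.047
grasp_force: 63.9
```

Emit:
apply_moves(
  gripper=[0.4,0.4,0.4,0.4,0.4,0.4,0.4,0.4,0.4,0.4,0.4,0.4],
  offset=[
    [0.4,-0.1,0],
    [0.7,-0.16,0],
    [0.7,-0.16,0],
    [0.7,-0.16,0],
    [0.7,-0.16,0],
    [0.7,-0.16,0],
    [0.7,-0.16,0],
    [0.7,-0.16,0],
    [0.7,-0.16,0],
    [0.6,-0.11,0],
    [0.4,-0.07,0],
    [0,0,0],
  ],
  roll=[0,0,0,0,0,0,0,0,0,0,0,0],
)

```text
time: 6.7
position: [0.4556, 0.0379, 0.1272]
ee_rot: [-3.14, -0.0, 1.486]
wrist_force: [-0.3, -0.5, -3.6]
finger_gap: 0.0468
grasp_force: 63.9
```

```bash
python3 - <<'E'
from h import *
W=cam("wrist"); im=viewer.read_camera("wrist"); cv2.imwrite("pics/w3.png",im[:,:,::-1])
np.savez("w3.npz",K=W[0],R=W[1],t=W[2]); s=manip.get_state();print(s["time"],s["position"],s["ee_rot"],s["wrist_force"],s["finger_gap"])
E
```

```text
6.75 [0.4561947  0.03688051 0.12729231] [-3.14103589e+00  2.62068361e-04  1.48523342e+00] [-0.60683077 -0.72553273 -2.94418875] 0.046934014696001565
```

View pics/w3.png

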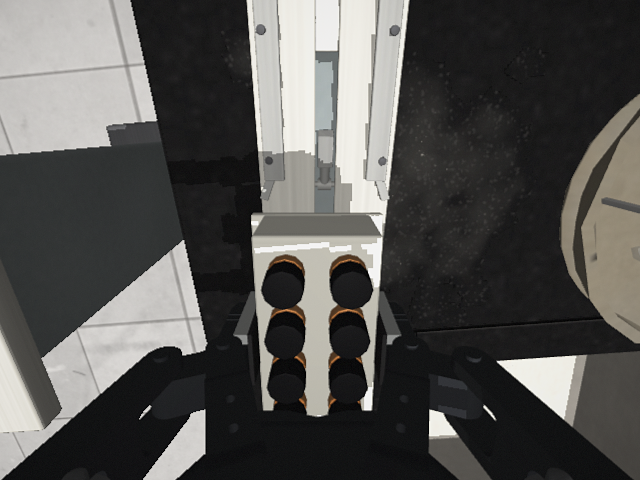

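The wrist view shows the rack in the gripper (foot front edge (252–382, 213)) just below the rails. The deck edges run from (248,0) to about (256,205) on the left and (408,0) to about (388,200) on the right; the slot and catch are at about (325,150). I'll get the stand's centreline from the deck edges.

```bash
python3 - <<'E'
from h import *
f=np.load("w3.npz"); W=(f["K"],f["R"],f["t"]); g=cv2.cvtColor(cv2.imread("pics/w3.png"),cv2.COLOR_BGR2GRAY)
y=1.4843; n=np.array([-np.sin(.157)*np.cos(y),-np.sin(.157)*np.sin(y),np.cos(.157)]); O=np.array([.4531,-.0181,.016])
def deck(p,h=0):
    o,d=ray(W,p); return o+d*(((O-o)@n+h)/(d@n))
L=[];R=[]
for r in range(10,130,10):
    row=g[r].astype(int); l=200+np.argmax(row[200:300]>110)
    if not np.any(row[200:300]>110): continue
    rr=430-np.argmax(row[380:431][::-1]>110)
    L.append((l,r));R.append((rr,r))
print(L,R)
a=np.array([deck(p) for p in L]);b=np.array([deck(p) for p in R]); m=(a+b)/2
u=np.array([np.cos(y),np.sin(y)]); v=np.array([-u[1],u[0]])
for A in (a,b,m): print(np.c_[(A[:,:2]-O[:2])@u,(A[:,:2]-O[:2])@v].round(4).tolist()[::3])
c=m[:,:2]; k=np.polyfit((c-O[:2])@u,(c-O[:2])@v,1); print("lat fit",k, "at 55mm",np.polyval(k,.055))
s=manip.get_state(); d=s["position"][:2]-O[:2]; print("tcp h,lat",d@u,d@v)
for nm,p in dict(slot_far=(327,50),catch=(325,150),catchlow=(324,186),railL=(266,185),railR=(385,185)).items():
    q=deck(p)[:2]-O[:2]; print(nm,(q@u/np.cos(.157)).round(4),(q@v).round(4))
F=[plane(W,p,s["position"][2]-.0085) for p in [(252,214),(382,213)]]
for q in F: q=q[:2]-O[:2]; print("foot corner",q@u,q@v)
E
```

```text
[(np.int64(247), 10), (np.int64(248), 20), (np.int64(249), 30), (np.int64(249), 40), (np.int64(250), 50), (np.int64(251), 60), (np.int64(252), 70), (np.int64(252), 80), (np.int64(253), 90), (np.int64(254), 100), (np.int64(255), 110), (np.int64(256), 120)] [(np.int64(408), 10), (np.int64(406), 20), (np.int64(405), 30), (np.int64(404), 40), (np.int64(403), 50), (np.int64(402), 60), (np.int64(401), 70), (np.int64(400), 80), (np.int64(399), 90), (np.int64(398), 100), (np.int64(397), 110), (np.int64(396), 120)]
[[0.2007, 0.0433], [0.1861, 0.0435], [0.1704, 0.0431], [0.1535, 0.0433]]
[[0.2009, -0.049], [0.1862, -0.0485], [0.1705, -0.0486], [0.1536, -0.0487]]
[[0.2008, -0.0029], [0.1862, -0.0025], [0.1705, -0.0028], [0.1536, -0.0027]]
lat fit [ 0.00113935 -0.00290755] at 55mm -0.0028448828889228637
tcp h,lat 0.05504231720289519 0.0016665563211618834
slot_far 0.1833 -0.0029
catch 0.1238 -0.0025
catchlow 0.0982 -0.0021
railL 0.0989 0.0395
railR 0.0991 -0.0458
foot corner 0.09837201457077321 0.033275754304988844
foot corner 0.09901059712241296 -0.027626004569429614
```

Emit:
apply_moves(
  gripper=[0.4,0.4,0.4,0.4,0.4,0.4,0.4],
  offset=[
    [0,0.11,0],
    [0,0,0.4],
    [0,0,0.5],
    [0,0,0.4],
    [0,0,0.3],
    [0,0,0.04],
    [0,0,0],
  ],
  roll=[0,0,0,0,0,0,0],
)

```text
time: 7.62
position: [0.4634, 0.035, 0.0455]
ee_rot: [3.141, 0.0, 1.483]
wrist_force: [-0.5, 1.3, -4.3]
finger_gap: 0.047
grasp_force: 63.7
```

Emit:
apply_moves(
  gripper=[0.4,0.4,0.4],
  offset=[
    [0,0,0.04],
    [0,0,0.04],
    [0,0,0],
  ],
  roll=[0,0,0],
)

```text
time: 8.0
position: [0.4627, 0.0355, 0.0414]
ee_rot: [3.141, 0.0, 1.484]
wrist_force: [-0.2, -0.6, -3.7]
finger_gap: 0.0469
grasp_force: 63.7
```

Emit:
apply_moves(
  gripper=[0.4,0.4],
  offset=[
    [0,0,0.04],
    [0,0,0],
  ],
  roll=[0,0],
)

```text
time: 8.25
position: [0.463, 0.0355, 0.04]
ee_rot: [3.141, 0.0, 1.484]
wrist_force: [-2.2, -0.6, 3.8]
finger_gap: 0.0472
grasp_force: 64.9
```

Emit:
apply_moves(
  gripper=[0.4,0.4],
  offset=[
    [0,0,0.04],
    [0,0,0],
  ],
  roll=[0,0],
)

```text
time: 8.5
position: [0.4635, 0.035, 0.0387]
ee_rot: [3.139, 0.001, 1.484]
wrist_force: [-2.7, -2.6, 9.8]
finger_gap: 0.047
grasp_force: 65.8
```

Emit:
apply_moves(
  gripper=[0.6,0.7,1,1,1,1],
  offset=[
    [0,0,0],
    [0,0,0],
    [0,0,0],
    [0,0,0],
    [0,0,0],
    [0,0,0],
  ],
  roll=[0,0,0,0,0,0],
)

```text
time: 9.25
position: [0.4627, 0.0355, 0.0372]
ee_rot: [-3.142, 0.0, 1.484]
wrist_force: [0.4, 1.5, 0.0]
finger_gap: 0.0853
grasp_force: 0.0
```

Emit:
apply_moves(
  gripper=[1,1,1,1,1],
  offset=[
    [0,0,-0.4],
    [0,0,-0.7],
    [-0.5,0,-0.7],
    [-0.5,0,0],
    [0,0,0],
  ],
  roll=[0,0,0,0,0],
)

```text
time: 9.88
position: [0.4585, -0.0153, 0.1277]
ee_rot: [3.141, 0.0, 1.481]
wrist_force: [0.4, -0.0, -0.3]
finger_gap: 0.0853
grasp_force: 0.0
```

```bash
python3 - <<'E'
from h import *
W=cam("wrist"); im=viewer.read_camera("wrist"); cv2.imwrite("pics/w4.png",im[:,:,::-1])
np.savez("w4.npz",K=W[0],R=W[1],t=W[2]); s=manip.get_state();print(s["time"],s["position"],s["ee_rot"],s["wrist_force"],s["finger_gap"])
E
```

```text
9.925 [ 0.45812175 -0.01442979  0.12724936] [-3.14142212e+00 -4.39676643e-04  1.48183157e+00] [ 0.34464861  0.53441558 -0.09949574] 0.08582457819145024
```

View pics/w4.png

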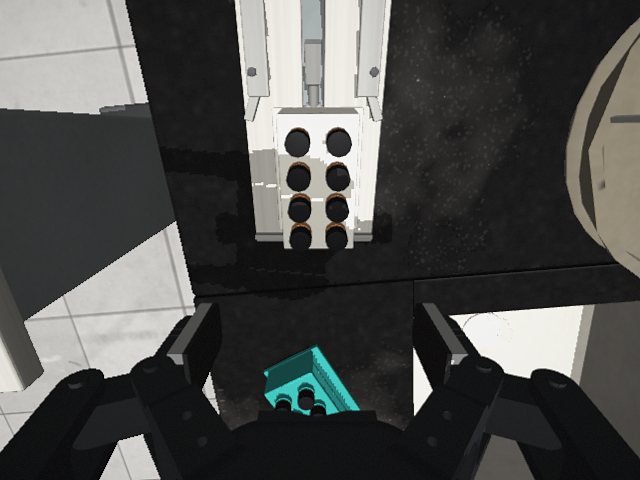

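The wrist view shows the rack sitting squarely on the low end, foot front edge (274–355,108), mid-column about 314, against the slot centre at about 313. It's aligned with the guides, so I'll grip it and slide it up the slope, watching the forces.

Emit:
apply_moves(
  gripper=[1,1,1,1,1,1,0.4,0.4,0.4,0.4,0.4],
  offset=[
    [0.5,0,0],
    [0.4,0,0.4],
    [0,0,0.6],
    [0,0,0.6],
    [0,0,0.26],
    [0,0,0],
    [0,0,0],
    [0,0,0],
    [0,0,0],
    [0,0,0],
    [0,0,0],
  ],
  roll=[0,0,0,0,0,0,0,0,0,0,0],
)

```text
time: 11.3
position: [0.4635, 0.0303, 0.0355]
ee_rot: [3.139, 0.0, 1.484]
wrist_force: [0.2, 0.2, 6.5]
finger_gap: 0.0471
grasp_force: 63.4
```

Emit:
apply_moves(
  gripper=[0.4,0.4,0.4,0.4,0.4],
  offset=[
    [0.04,0,-0.01],
    [0.08,0,-0.0125],
    [0.08,0,-0.0125],
    [0.08,0,-0.0125],
    [0.08,0,-0.0125],
  ],
  roll=[0,0,0,0,0],
)

```text
time: 11.92
position: [0.464, 0.0472, 0.0381]
ee_rot: [3.141, 0.003, 1.485]
wrist_force: [-1.8, -8.1, 8.3]
finger_gap: 0.0471
grasp_force: 63.7
```

Emit:
apply_moves(
  gripper=[0.4,0.4],
  offset=[
    [0,0,-0.02],
    [0,0,0],
  ],
  roll=[0,0],
)

```text
time: 12.18
position: [0.4638, 0.0483, 0.0384]
ee_rot: [-3.142, 0.0, 1.484]
wrist_force: [-0.5, -2.5, 2.7]
finger_gap: 0.0469
grasp_force: 63.0
```

```bash
python3 - <<'E'
from h import *
for i in range(2):
    W=cam("wrist"); im=viewer.read_camera("wrist"); s=manip.get_state();print(s["time"],s["position"],s["wrist_force"],s["ft_torque"])
cv2.imwrite("pics/w5.png",im[:,:,::-1])
np.savez("w5.npz",K=W[0],R=W[1],t=W[2])
E
```

```text
12.225 [0.46374505 0.04831997 0.0383925 ] [-0.53621146 -2.79374788  4.12321642] [-0.39063024  0.05846114  0.00177949]
12.275 [0.46374835 0.04831793 0.03837904] [-1.29494537 -3.06311832  4.43560858] [-0.39916227  0.12369666 -0.0109361 ]
```

View pics/w5.png

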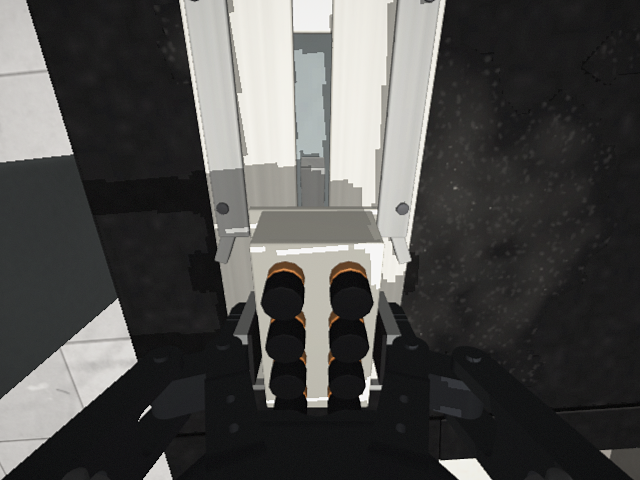

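The rack's front is between the rails and under the lips (body 250–380, rails 222–403, slot centre about 313), with about 1 mm of offset. The forces are low, so I'll go on.

Emit:
apply_moves(
  gripper=[0.4,0.4,0.4,0.4,0.4,0.4,0.4],
  offset=[
    [0.06,0,-0.01],
    [0.06,0,-0.01],
    [0.06,0,-0.01],
    [0.06,0,-0.01],
    [0.06,0,-0.01],
    [0.06,0,-0.01],
    [0,0,0],
  ],
  roll=[0,0,0,0,0,0,0],
)

```text
time: 13.15
position: [0.4655, 0.067, 0.0414]
ee_rot: [3.141, -0.001, 1.484]
wrist_force: [-0.4, -0.9, 4.2]
finger_gap: 0.0474
grasp_force: 63.1
```

Emit:
apply_moves(
  gripper=[0.4,0.4,0.4,0.4,0.4,0.4,0.4],
  offset=[
    [0.06,0,-0.01],
    [0.06,0,-0.01],
    [0.06,0,-0.01],
    [0.06,0,-0.01],
    [0.06,0,-0.01],
    [0.06,0,-0.01],
    [0,0,0],
  ],
  roll=[0,0,0,0,0,0,0],
)

```text
time: 14.02
position: [0.467, 0.0849, 0.0443]
ee_rot: [-3.141, -0.001, 1.483]
wrist_force: [-0.3, 0.3, 1.9]
finger_gap: 0.0467
grasp_force: 62.8
```

Emit:
apply_moves(
  gripper=[0.4,0.4,0.4,0.4,0.4,0.4,0.4,0.4,0.4],
  offset=[
    [0.06,0,-0.01],
    [0.06,0,-0.01],
    [0.06,0,-0.01],
    [0.06,0,-0.01],
    [0.06,0,-0.01],
    [0.06,0,-0.01],
    [0.06,0,-0.01],
    [0.06,0,-0.01],
    [0,0,0],
  ],
  roll=[0,0,0,0,0,0,0,0,0],
)

```text
time: 15.15
position: [0.4691, 0.1088, 0.0483]
ee_rot: [-3.142, -0.001, 1.483]
wrist_force: [-0.4, 0.1, 0.8]
finger_gap: 0.0473
grasp_force: 62.7
```

Emit:
apply_moves(
  gripper=[0.4,0.4,0.4,0.4,0.4,0.4,0.4,0.4,0.4],
  offset=[
    [0.06,0,-0.0095],
    [0.06,0,-0.0095],
    [0.06,0,-0.0095],
    [0.06,0,-0.0095],
    [0.06,0,-0.0095],
    [0.06,0,-0.0095],
    [0.06,0,-0.0095],
    [0.06,0,-0.0095],
    [0,0,0],
  ],
  roll=[0,0,0,0,0,0,0,0,0],
)

```text
time: 16.27
position: [0.4713, 0.1327, 0.0522]
ee_rot: [3.141, -0.001, 1.483]
wrist_force: [-0.3, 0.6, 1.5]
finger_gap: 0.047
grasp_force: 62.6
```

Emit:
apply_moves(
  gripper=[0.4,0.4,0.4,0.4,0.4,0.4,0.4],
  offset=[
    [0.04,0,-0.006],
    [0.04,0,-0.006],
    [0.04,0,-0.006],
    [0.04,0,-0.006],
    [0.04,0,-0.006],
    [0.04,0,-0.006],
    [0,0,0],
  ],
  roll=[0,0,0,0,0,0,0],
)

```text
time: 17.15
position: [0.4723, 0.1445, 0.054]
ee_rot: [3.141, -0.0, 1.484]
wrist_force: [-0.8, 1.0, 0.8]
finger_gap: 0.0466
grasp_force: 62.6
```

```bash
python3 - <<'E'
from h import *
W=cam("wrist"); im=viewer.read_camera("wrist"); cv2.imwrite("pics/w6.png",im[:,:,::-1]); s=manip.get_state();print(s["time"],s["position"],s["wrist_force"])
E
```

```text
17.2 [0.47231598 0.14445935 0.05394175] [-0.59668145 -0.25267705  1.50441181]
```

View pics/w6.png

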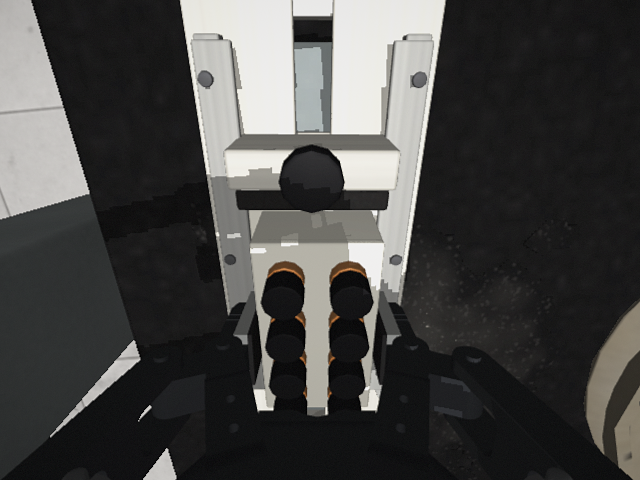

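The wrist view shows the rack just short of the stop: body top front edge at row 242, rubber's front top edge at row 210. I'll work out the gap.

```bash
python3 - <<'E'
from h import *
W=cam("wrist")
y=1.4843; n=np.array([-np.sin(.157)*np.cos(y),-np.sin(.157)*np.sin(y),np.cos(.157)]); O=np.array([.4531,-.0181,.016]); t=np.array([np.cos(.157)*np.cos(y),np.cos(.157)*np.sin(y),np.sin(.157)])
def at(p,h):
    o,d=ray(W,p); return (o+d*(((O-o)@n+h)/(d@n))-O)@t
for p,h in [((315,242),.036),((312,209),.031),((312,210),.026)]: print(p,h,at(p,h))
E
```

```text
(315, 242) 0.036 0.21405429971319412
(312, 209) 0.031 0.22468369032162364
(312, 210) 0.026 0.2222270145345771
```

Emit:
apply_moves(
  gripper=[0.4,0.4,0.4,0.4,0.4],
  offset=[
    [0.03,0,-0.005],
    [0.03,0,-0.005],
    [0.03,0,-0.005],
    [0.03,0,-0.005],
    [0,0,0],
  ],
  roll=[0,0,0,0,0],
)

```text
time: 17.82
position: [0.4728, 0.1503, 0.0549]
ee_rot: [3.141, -0.0, 1.484]
wrist_force: [-0.2, -0.6, 0.7]
finger_gap: 0.0467
grasp_force: 62.6
```

Emit:
apply_moves(
  gripper=[0.4,0.4,0.4],
  offset=[
    [0.02,0,-0.003],
    [0.02,0,-0.003],
    [0,0,0],
  ],
  roll=[0,0,0],
)

```text
time: 18.2
position: [0.473, 0.1522, 0.0552]
ee_rot: [3.141, -0.0, 1.484]
wrist_force: [-1.4, -0.9, 0.6]
finger_gap: 0.047
grasp_force: 62.6
```

Emit:
apply_moves(
  gripper=[0.4,0.4,0.4],
  offset=[
    [0.02,0,-0.003],
    [0.02,0,-0.003],
    [0,0,0],
  ],
  roll=[0,0,0],
)

```text
time: 18.58
position: [0.4731, 0.1539, 0.0555]
ee_rot: [3.142, 0.0, 1.484]
wrist_force: [-0.1, -1.5, 0.8]
finger_gap: 0.047
grasp_force: 62.6
```

Emit:
apply_moves(
  gripper=[0.4,0.4,0.4],
  offset=[
    [0.02,0,-0.003],
    [0.02,0,-0.003],
    [0,0,0],
  ],
  roll=[0,0,0],
)

```text
time: 18.95
position: [0.4732, 0.155, 0.0557]
ee_rot: [-3.141, 0.002, 1.484]
wrist_force: [-0.2, -6.4, -0.0]
finger_gap: 0.047
grasp_force: 62.6
```

Emit:
apply_moves(
  gripper=[0.4,0.4],
  offset=[
    [0.02,0,-0.003],
    [0,0,0],
  ],
  roll=[0,0],
)

```text
time: 19.2
position: [0.4731, 0.1556, 0.0555]
ee_rot: [-3.141, 0.003, 1.484]
wrist_force: [0.8, -8.0, -1.3]
finger_gap: 0.047
grasp_force: 62.4
```

Emit:
apply_moves(
  gripper=[0.4,0.4],
  offset=[
    [0.02,0,-0.003],
    [0,0,0],
  ],
  roll=[0,0],
)

```text
time: 19.45
position: [0.4731, 0.156, 0.0556]
ee_rot: [-3.141, 0.004, 1.484]
wrist_force: [0.0, -9.6, -2.3]
finger_gap: 0.0466
grasp_force: 62.5
```

Emit:
apply_moves(
  gripper=[0.4,0.4],
  offset=[
    [0.02,0,-0.002],
    [0,0,0],
  ],
  roll=[0,0],
)

```text
time: 19.7
position: [0.4732, 0.1565, 0.0557]
ee_rot: [-3.141, 0.005, 1.485]
wrist_force: [0.2, -12.1, -1.3]
finger_gap: 0.0469
grasp_force: 62.6
```

Emit:
apply_moves(
  gripper=[0.4,0.4],
  offset=[
    [0.02,0,-0.002],
    [0,0,0],
  ],
  roll=[0,0],
)

```text
time: 19.95
position: [0.4732, 0.1569, 0.0558]
ee_rot: [-3.141, 0.006, 1.485]
wrist_force: [0.1, -14.1, -0.9]
finger_gap: 0.047
grasp_force: 62.6
```

Emit:
apply_moves(
  gripper=[0.4,0.4,0.4,0.4],
  offset=[
    [-0.03,0,0.004],
    [-0.03,0,0.004],
    [-0.03,0,0.004],
    [0,0,0],
  ],
  roll=[0,0,0,0],
)

```text
time: 20.45
position: [0.473, 0.155, 0.0554]
ee_rot: [-3.141, 0.001, 1.483]
wrist_force: [1.3, -4.3, -2.0]
finger_gap: 0.0472
grasp_force: 62.6
```

Emit:
apply_moves(
  gripper=[0.4,0.4,0.4],
  offset=[
    [-0.03,0,0.004],
    [-0.03,0,0.004],
    [0,0,0],
  ],
  roll=[0,0,0],
)

```text
time: 20.82
position: [0.4731, 0.1544, 0.0555]
ee_rot: [3.141, -0.003, 1.482]
wrist_force: [0.3, 5.7, -2.6]
finger_gap: 0.0473
grasp_force: 62.6
```

The rack now resists being pulled back (+5.7 N), so the catch has it. I'll ease the load, release and retract.

Emit:
apply_moves(
  gripper=[0.4,0.4,0.6,0.8,1,1,1,1],
  offset=[
    [0.04,0,-0.006],
    [0,0,0],
    [0,0,0],
    [0,0,0],
    [0,0,0],
    [0,0,0],
    [0,0,0],
    [0,0,0],
  ],
  roll=[0,0,0,0,0,0,0,0],
)

```text
time: 21.82
position: [0.4731, 0.1546, 0.0556]
ee_rot: [3.142, 0.0, 1.484]
wrist_force: [0.3, -0.3, 0.3]
finger_gap: 0.0855
grasp_force: 0.0
```

Emit:
apply_moves(
  gripper=[1,1,1,1,1,1,1,1],
  offset=[
    [0,0,-0.3],
    [0,0,-0.6],
    [0,0,-0.8],
    [-0.5,0,-0.6],
    [-0.9,0,0],
    [-0.9,0,0],
    [-0.5,0,0],
    [0,0,0],
  ],
  roll=[0,0,0,0,0,0,0,0],
)

```text
time: 22.82
position: [0.4608, 0.0138, 0.1706]
ee_rot: [3.141, 0.0, 1.481]
wrist_force: [0.0, -0.2, 0.4]
finger_gap: 0.0854
grasp_force: 0.0
```

```bash
python3 - <<'E'
from h import *
W=cam("wrist"); im=viewer.read_camera("wrist"); s=manip.get_state();print(s["time"],s["position"],s["wrist_force"],s["finger_gap"])
sd=viewer.read_camera("side")
a=cv2.resize(np.ascontiguousarray(im[0:300,200:440]),(440,550),interpolation=2); b=cv2.resize(np.ascontiguousarray(sd[230:340,235:375]),(350,275),interpolation=2)
o=np.zeros((560,800,3),np.uint8);o[:550,:440]=a;o[:275,450:]=b
c=cv2.resize(np.ascontiguousarray(sd[290:385,150:275]),(350,266));o[285:551,450:]=c
cv2.imwrite("pics/fin.png",o[:,:,::-1])
E
```

```text
22.875 [0.46086637 0.01483277 0.17059711] [ 1.00747617 -0.35141537  0.47178017] 0.08591548815616315
```

View pics/fin.png

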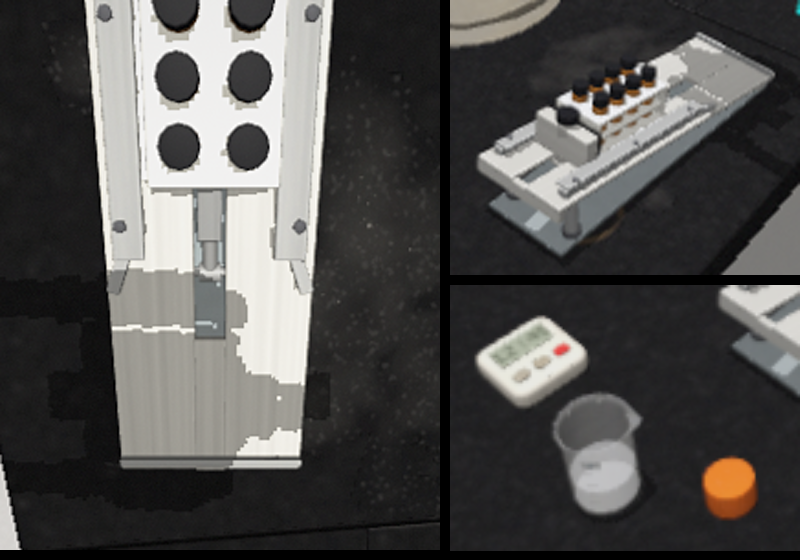

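The final view shows the rack up against the stop, with the full catch nose visible directly behind its lower end (crop (210,190–265)). The rack hasn't slid back since release, and the timer, beaker and cap are standing undisturbed. I'll hand it in.

```bash
python3 -c "
from cell import order
print(order.close_job())"
```

```text
the job is handed in; nothing more can be done
None
```

The rack is docked against the stop with the catch up behind it: it resisted a 5.7 N pull back and stayed put when released. The gripper is clear, the bystanders look undisturbed, and I handed the job in at about 23 s; no verdict was returned.

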